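# Index the sample slide by one turn and clamp it

### The job

Move the sample slide on to its next position: push the hand wheel round clockwise (seen from above) by its upright handle through exactly one full turn, so that the handle ends where it began. Then push the slide's clamp lever away from the wheel until it reaches its stop, leaving the wheel where it is. Only push with the fingertips, gently, without gripping or lifting anything, and leave the things lying around alone.

Things in the scene. Friction and masses are not known exactly. Their poses are not given: they have to be found in the camera images.
- slide_unit: sample index slide bolted to the worktop, 290 mm long (its y axis) and 95 mm wide (its x axis); its front with the clamp lever faces its -x. At its -y end is a gearbox with the horizontal spoked hand wheel on top, towards its +y end a carriage that the screw moves 12 mm per turn of the wheel, carrying a short brass specimen bar between two low jaws (top 69 mm above the worktop). Origin on the worktop; z up. It stands at another place and yaw each time
- wheel_axis (a point): centre of the hand wheel, 82 mm above the worktop, on its vertical axis. The wheel has a steel rim of 55 mm radius (rim bar 10 mm thick, top of rim 87 mm above the worktop) and three spokes
- wheel (a joint): turn of the hand wheel in rad; it GROWS as the wheel is turned clockwise seen from above; one turn is 6.283. It starts anywhere from -2.2 to 2.2 and has no stops. Stiff enough to stay where it is left; about 2 N at the handle turns it
- grip_mid (a point): mid-height of the wheel's one upright black handle (16 mm thick, 46 mm tall, from 88 to 134 mm above the worktop), which stands on the rim where a spoke meets it, 55 mm from the wheel's axis, and spins freely on its own pin
- grip: the same upright handle; origin at its foot, 88 mm above the worktop
- clamp_axis (a point): vertical pivot of the clamp lever at the front of the slide, 76 mm above the worktop. The lever is a flat steel arm 9 mm thick with an upright black knob at its end
- clamp_knob (a point): mid-height of the clamp lever's upright black knob (14 to 16 mm thick, 36 mm tall, from 80 to 116 mm above the worktop), 50 mm from the lever's pivot
- clamp (a joint): swing of the clamp lever in rad: 0 open, where the lever points straight out to the slide's front (its -x); it grows clockwise seen from above, as the knob swings towards the slide's +y end (away from the wheel), to the stop at 1.4 (clamped). It starts open, 0 to 0.25, and stays where it is left; about 2 N at the knob moves it
- disc: brass sample button, flat disc 34 mm across, 7 mm thick, lying loose in front of the slide; origin under its centre
- bush: plain brass bush 30 mm across, 26 mm tall, loose in front of the slide; origin under its centre
- cup: small plastic cup 37 mm across, 26 mm tall, loose in front of the slide; origin under its centre
- weight: steel calibration weight with a neck, 29 mm across, 48 mm tall, loose at the left; origin under its centre
- caliper: digital caliper 245 mm long lying at the far left; origin under its centre
- ring_gauge: steel ring gauge 60 mm across, 18 mm tall, at the right near the front edge; origin under its centre
- loupe: black loupe 38 mm across, 30 mm tall, behind the slide; origin under its centre

How it is judged:
By the outcome, as a careful person would: the job done as asked, in the order asked, and still so for the second after the job is handed in, with the robot touching nothing.
It also fails if it takes over 70 s, if anything falls off the work surface, if the arm or the gripper's body presses on something with over 40 N, if the wrist force passes 120 N, or if a joint passes its speed limit or range.

### The arm

A 6-joint arm with a two-finger parallel gripper is mounted at the origin on a cart in front of the work surface, level with it; the furniture and walls round the work are solid. World frame = base frame: x ahead of the robot, y to its left, z up, the work surface at z = 0. Lengths are in m, angles in rad, forces in N, time in s.
With the tool pointing down it reaches from about 0.275 to 0.75 m from the base axis. Payload 10.2 kg.
Tool frame: the origin (TCP) lies on the centre line of the jaws, within the pads' length; the fingertips stand 14 mm ahead of it and the grasp point (between the pads) lies 5 mm behind it; y points along the fingers, x is the direction in which the jaws open and shut, and the axes are right-handed (so a half turn about y gives the same grasp; the last joint's range is limited). The gripper opens to 88 mm and grips with 3 to 60 N. Pads are 18 mm wide; open, the fingers measure 123 mm over their backs; the gripper's body (75 mm by 187 mm) begins 45 mm behind the grasp point.
Start: joints at [1.091, 0.313, 1.498, -0, 1.331, -0.223], TCP at [0.133, 0.508, 0.253] pointing down, gripper open.
Joint ranges: [-2.94, 2.94], [-0.97, 2.17], [0.19, 2.56], [-1.23, 4.37], [0.02, 3.11], [-2.88, 2.88]. Speed limits (rad/s): [2.39, 2.39, 3.01, 3.14, 3.14, 3.14].

### API

Orientations are given as a rotation vector (axis times angle).
In Python, from plant import manip, vision, order gives the robot as it stands.
- The arm moves only by the tool servo_tool, never from a script. Its arguments are lists of equal length, an entry for each row: "dp": the shift along the world's x, y, z in cm, a list of three; "dr": the turn, a rotation vector about the world's x, y, z in degrees, a list of three; "hand": the finger opening in cm, from 0 to 8.81. A call has 1 to 8 rows; each row is the pose to reach, as a shift and turn from the pose commanded when the call began; what a row does not reach only later rows make up. A row lasts 1/12 s, in which the tool goes at most 41.7 mm and 7.16 degrees, less where a joint would pass 70% of its speed; a pose out of reach is approached as far as the arm can. A call with a gripper value outside its range is refused whole. The fingers move at their own pace and stop on an object; "squeeze" is the grip in N (left out, the last holds). Time passes only in rows, so rows that repeat a pose let the fingers close. It gives the time, the measured TCP pose, the force and the opening at its end, in the units of the state.
- manip.observe(): the state, without advancing time (a new reading comes with each control period).
- vision.grab_frame(name): name is "side" or "top" or "wrist"; returns a dict with "frame" (384x512x3 uint8, red, green, blue), "K" (3x3 intrinsics, pixels), "origin" and "attitude" of the camera in the world; the wrist camera has in their place "T_tool_cam" (4x4, takes a point from camera to tool coordinates, whose origin is the TCP and whose axes are the tool frame's). Camera axes: x right, y down, z forward; pixel columns grow to the right and rows downward; lengths in m; the calibration is good to about 2 mm. A picture is of the moment at which its call begins: read the wrist's pose just before it. There is no depth.
- order.job_done(): hands the job in, once; it reports no verdict.
The state is a dict: "clock": time; "joint_pos": joint angles; "dq": joint speeds; "joint_torque": joint torques, N m; "position": TCP position; "eef_rot": TCP orientation; "wrist_force": force on the tool from outside, world axes, zero at the start; "wrist_torque": the same for the moment, N m; "width": finger opening in m.
Only numpy, scipy, OpenCV 4.12 (cv2) and the standard library are available. Lean on these libraries where they do the work, as an engineer would, in place of code of your own. Each camera call takes 0.05 s, during which the arm holds its last target. There are 200 camera calls.

## Working session

There is one attempt and no reset: what is moved stays moved. The work goes in short steps, Python scripts to look and compute and a tool call to move; the robot and the scene stay as the last step left them, time stands still between calls to the robot, and variables do not carry over. Pictures are saved under pics/ and viewed, about 8 in all and at most 12, crops included, and the job is handed in when it is done.

Besides the shell and the picture viewer there is one more tool, called after "Request:" as name(argument=value, ...), one argument or row to a line, values as JSON. servo_tool: Moves the arm, as the interface text tells. Its arguments: {"type":"object","properties":{"dp":{"type":"array"},"dr":{"type":"array"},"hand":{"type":"array"},"squeeze":{"type":"number"}},"required":["dp","dr","hand"]}

```bash
mkdir -p pics; ls
cat > h.py <<'E'
from plant import manip, vision, order
import numpy as np, cv2
from scipy.spatial.transform import Rotation as R
np.set_printoptions(precision=4,suppress=True)
def rot(a):
    a=np.array(a,float)
    return a if a.shape==(3,3) else (R.from_rotvec(a).as_matrix() if a.size==3 else R.from_quat(a).as_matrix())
def cam(name):
    s=manip.observe(); d=vision.grab_frame(name)
    if name=="wrist":
        T=np.array(d["T_tool_cam"]); Rt=rot(s["eef_rot"])
        o=Rt@T[:3,3]+s["position"]; A=Rt@T[:3,:3]
    else: o=np.array(d["origin"]); A=rot(d["attitude"])
    return d["frame"],np.array(d["K"]),o,A
def ray(K,o,A,u,v,z):
    r=A@np.linalg.inv(K)@np.array([u,v,1.]); return o+r*(z-o[2])/r[2]
def proj(K,o,A,p):
    q=K@(A.T@(np.array(p)-o)); return q[:2]/q[2]
def save(n,f): cv2.imwrite("pics/"+n,cv2.cvtColor(f,cv2.COLOR_RGB2BGR))
E
python3 - <<'E'
from h import *
s=manip.observe(); print({k:np.array(v) for k,v in s.items()})
for n in("top","side"):
    f,K,o,A=cam(n); save(n+"0.png",f); np.savez(n+"0.npz",f=f,K=K,o=o,A=A); print(n,o,A,K)
E
```

```text
pics
{'clock': array(0.), 'joint_pos': array([ 1.0906,  0.3135,  1.4984,  0.    ,  1.331 , -0.2234]), 'dq': array([ 0.0011,  0.001 ,  0.0007, -0.001 , -0.0006,  0.0003]), 'joint_torque': array([  0.0015, -40.2215, -25.2268,   0.0695,   0.0353,  -0.0001]), 'position': array([0.1332, 0.5076, 0.2522]), 'eef_rot': array([-1.3204, -1.0171,  1.019 ]), 'wrist_force': array([-0.8193, -0.1279, -0.4652]), 'wrist_torque': array([-0.0016, -0.0367,  0.0036]), 'width': array(0.088)}
top [0.3708 0.0055 1.4465] [[ 0.0066 -0.9915  0.1302]
 [-1.     -0.0058  0.0066]
 [-0.0058 -0.1302 -0.9915]] [[363.5424   0.     255.2357]
 [  0.     363.5424 189.2572]
 [  0.       0.       1.    ]]
side [ 0.0033 -1.1806  0.7565] [[ 0.9092 -0.1914  0.3696]
 [-0.4163 -0.4137  0.8097]
 [-0.0021 -0.8901 -0.4558]] [[459.1376   0.     260.318 ]
 [  0.     459.1376 189.4053]
 [  0.       0.       1.    ]]
```

View pics/top0.png

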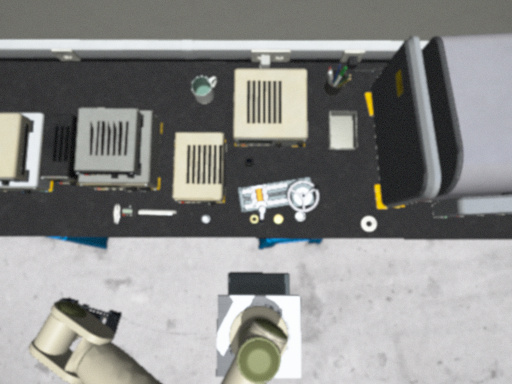

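View pics/side0.png

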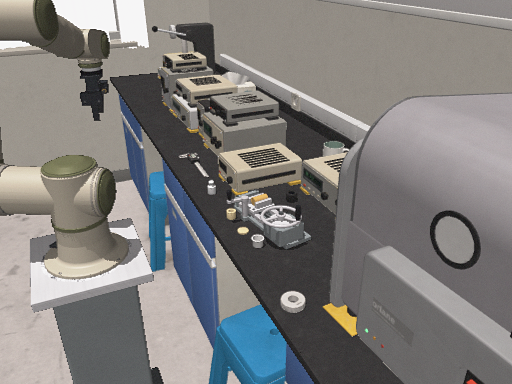

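The top view shows the slide at about (277,195), with the wheel at its right end (301,195) and the clamp side facing the robot. I'll enlarge both views.

Run:
```python
from h import *
t=np.load("top0.npz"); s=np.load("side0.npz")
a=cv2.resize(t["f"][165:235,225:335],None,fx=7,fy=7,interpolation=cv2.INTER_CUBIC)[:,:770]
b=cv2.resize(s["f"][180:255,215:325],None,fx=7,fy=7,interpolation=cv2.INTER_CUBIC)
save("crop0.png",cv2.resize(np.vstack([a[:300*7//7+190],b]),None,fx=.58,fy=.58))
for u,v,z in [(301,195,.087),(246,199,.05),(312,185,.05)]:
    print(ray(t["K"],t["o"],t["A"],u,v,z))
```

```text
[ 0.5285 -0.1577  0.087 ]
[0.516  0.0503 0.05  ]
[ 0.5721 -0.2051  0.05  ]
```

View pics/crop0.png

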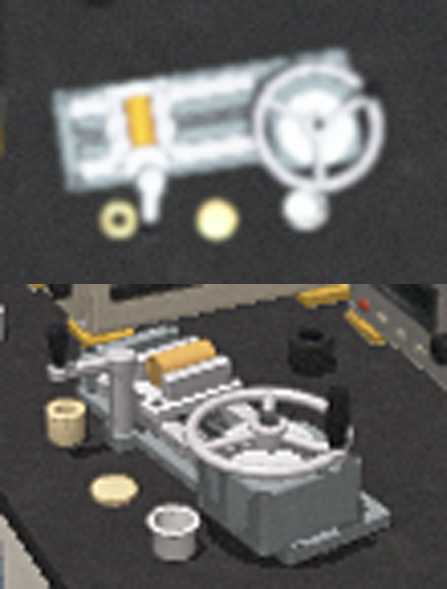

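Run:
```python
from h import *
s=manip.observe(); M=rot(s["eef_rot"]); print(M, "xyaw",np.degrees(np.arctan2(M[1,0],M[0,0])),"zyaw",np.degrees(np.arctan2(M[1,2],M[0,2])))
d=vision.grab_frame("wrist"); print(d["T_tool_cam"],d["K"])
t=np.load("top0.npz"); K,o,A=t["K"],t["o"],t["A"]
g=cv2.cvtColor(t["f"],cv2.COLOR_RGB2GRAY)
# pixel estimates from the crop (scale 4.06)
for n,u,v,z in [("wheel",320,124,.087),("handle",377,88,.12),("slideTL",55,93,.01),("slideBL",68,190,.01),("pivot",150,172,.085),("knobLow",150,215,.08),("brassbar",140,122,.065)]:
    print(n,ray(K,o,A,225+u/4.06,165+v/4.06,z))
```

```text
[[ 0.254  -0.0005 -0.9672]
 [ 0.9672 -0.001   0.254 ]
 [-0.0011 -1.      0.0003]] xyaw 75.28663206916771 zyaw 165.28661583756184
[[ 1.     -0.0001  0.0006 -0.0007]
 [-0.0006 -0.2945  0.9557 -0.1315]
 [ 0.0001 -0.9557 -0.2945  0.0747]
 [ 0.      0.      0.      1.    ]] [[289.2379   0.     255.8423]
 [  0.     289.2379 192.4763]
 [  0.       0.       1.    ]]
wheel [ 0.5265 -0.1682  0.087 ]
handle [ 0.5559 -0.216   0.12  ]
slideTL [0.5645 0.0817 0.01  ]
slideBL [0.4692 0.0678 0.01  ]
pivot [ 0.4812 -0.011   0.085 ]
knobLow [ 0.4418 -0.0113  0.08  ]
brassbar [ 0.5299 -0.0016  0.065 ]
```

Request:
servo_tool(
  dp=[
    [2,-2.7,0],
    [4.2,-5.5,0],
    [6.4,-8.2,0],
    [8.5,-11,0],
    [10.6,-13.7,0],
    [12.7,-16.5,0],
    [14.8,-19.2,0],
    [17,-22,0],
  ],
  dr=[
    [0,0,2],
    [0,0,4],
    [0,0,6],
    [0,0,8],
    [0,0,10],
    [0,0,12],
    [0,0,14],
    [0,0,15.2],
  ],
  hand=[0,0,0,0,0,0,0,0],
  squeeze=5,
)

```text
clock: 0.82
position: [0.3038, 0.2863, 0.2527]
eef_rot: [-1.204, -1.217, 1.217]
wrist_force: [1.0, 1.1, -0.4]
width: 0.0371
```

Request:
servo_tool(
  dp=[
    [1.7,-2.7,0],
    [3.5,-5.5,0],
    [5.2,-8.2,0],
    [7,-11,0],
    [8.7,-13.7,0],
    [10.5,-16.5,0],
    [12.2,-19.2,0],
    [14,-22,0],
  ],
  dr=[
    [0,0,2],
    [0,0,4],
    [0,0,6],
    [0,0,8],
    [0,0,10],
    [0,0,12],
    [0,0,14],
    [0,0,15.2],
  ],
  hand=[0,0,0,0,0,0,0,0],
)

```text
clock: 1.48
position: [0.4438, 0.0663, 0.2527]
eef_rot: [-1.066, -1.409, 1.409]
wrist_force: [1.4, 1.1, -0.5]
width: 0.0008
```

Request:
servo_tool(
  dp=[
    [0.2,-3.2,0],
    [0.4,-6.4,0],
    [0.6,-9.6,0],
    [0.8,-13,0],
    [1,-16.5,0],
    [1,-19.2,0],
    [1,-21,0],
    [1,-21,0],
  ],
  dr=[
    [0,0,2],
    [0,0,4],
    [0,0,6],
    [0,0,8],
    [0,0,10],
    [0,0,12],
    [0,0,15.3],
    [0,0,15.3],
  ],
  hand=[0,0,0,0,0,0,0,0],
)

```text
clock: 2.15
position: [0.4531, -0.145, 0.2523]
eef_rot: [-0.903, -1.594, 1.595]
wrist_force: [0.3, -0.3, -1.3]
width: 0.0009
```

Run:
```python
from h import *
s=manip.observe(); print(s["clock"],s["position"],s["joint_pos"],s["width"],s["wrist_force"])
f,K,o,A=cam("wrist"); save("w1.png",cv2.resize(f,None,fx=1.5,fy=1.5)); np.savez("w1.npz",f=f,K=K,o=o,A=A)
```

```text
2.15 [ 0.4531 -0.145   0.2523] [-0.5563  0.2047  1.6394 -0.0006  1.2978 -2.6667] 0.0008942120348854816 [ 0.3132 -0.2622 -1.2659]
```

View pics/w1.png

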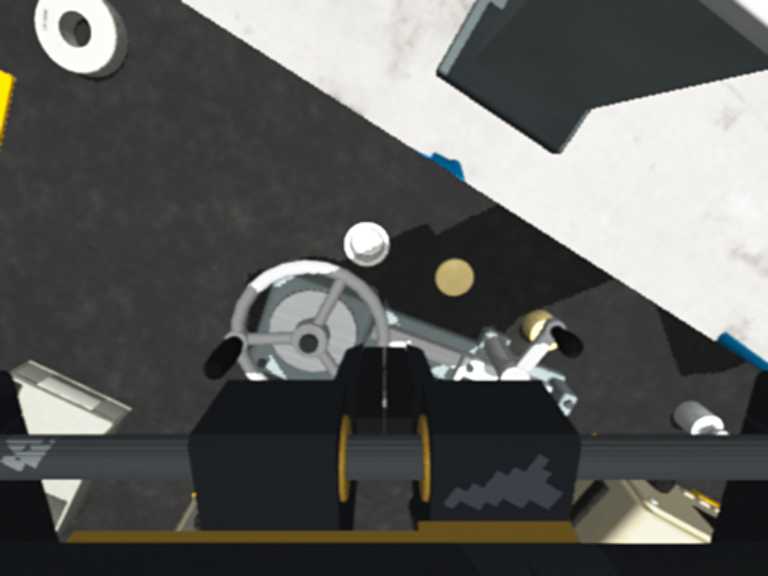

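The view shows the wheel hub at (310,343), the handle's foot near (237,343) and top near (213,367), and the clamp knob at (565,340). I'll segment the handle and knob, then cast rays.

```bash
cat >> h.py <<'E'
def blob(f,box,thr=45):
    u0,v0,u1,v1=box; m=(f[v0:v1,u0:u1].max(2)<thr).astype(np.uint8)
    m=cv2.morphologyEx(m,cv2.MORPH_OPEN,np.ones((3,3),np.uint8))
    n,l,st,c=cv2.connectedComponentsWithStats(m); k=1+np.argmax(st[1:,4]); return st[k],c[k]+[u0,v0],np.argwhere(l==k)[:,::-1]+[u0,v0]
E
python3 - <<'E'
from h import *
d=np.load("w1.npz"); f,K,o,A=[d[k] for k in("f","K","o","A")]
print("table px",f[100,150],f[215,142],f[240,145],f[228,380])
for nm,box in(("handle",(132,215,166,258)),("knob",(360,205,395,242))):
    for thr in (25,35):
        try:
            st,c,p=blob(f,box,thr); print(nm,thr,st,c)
        except Exception as e: print(e)
w=ray(K,o,A,310/1.5,343/1.5,.092); print("hub",w)
for z,u,v in((.088,237,343),(.134,213,369)): p=ray(K,o,A,u/1.5,v/1.5,z); print("handle",p,np.linalg.norm((p-w)[:2]),np.degrees(np.arctan2(*(p-w)[1::-1])))
for z,u,v in((.08,556,330),(.116,574,347)): print("knob",ray(K,o,A,u/1.5,v/1.5,z))
# rim points (outer edge, top of the picture), z=.082, circle fit
P=np.array([ray(K,o,A,u/1.5,v/1.5,.084)[:2] for u,v in((305,260),(262,276),(345,267),(372,290),(388,325),(233,320))])
M=np.c_[2*P,np.ones(len(P))]; x=np.linalg.lstsq(M,(P**2).sum(1),rcond=None)[0]; print("circle",x[:2],np.sqrt(x[2]+x[0]**2+x[1]**2))
c=f[190:256,125:270]; save("c1.png",np.vstack([cv2.resize(c,None,fx=4.5,fy=4.5,interpolation=cv2.INTER_CUBIC),cv2.resize(f[190:256,270:415],None,fx=4.5,fy=4.5,interpolation=cv2.INTER_CUBIC)]))
E
```

```text
table px [58 58 57] [67 66 64] [15 15 17] [19 18 21]
handle 25 [  6  10  23  27 383] [148.6397 238.2428]
handle 35 [  4  10  25  28 425] [148.1835 238.6071]
knob 25 [  8  13  20  18 216] [377.4722 227.0139]
knob 35 [  8  13  21  20 256] [378.0078 227.793 ]
hub [ 0.5296 -0.1637  0.092 ]
handle [ 0.5593 -0.2099  0.088 ] 0.05491252233264582 -57.212071217791944
handle [ 0.5572 -0.2115  0.134 ] 0.05512717445078505 -59.974215930678945
knob [ 0.4305 -0.0085  0.08  ]
knob [ 0.4292 -0.0114  0.116 ]
circle [ 0.5276 -0.165 ] 0.058161441317405235
```

View pics/c1.png

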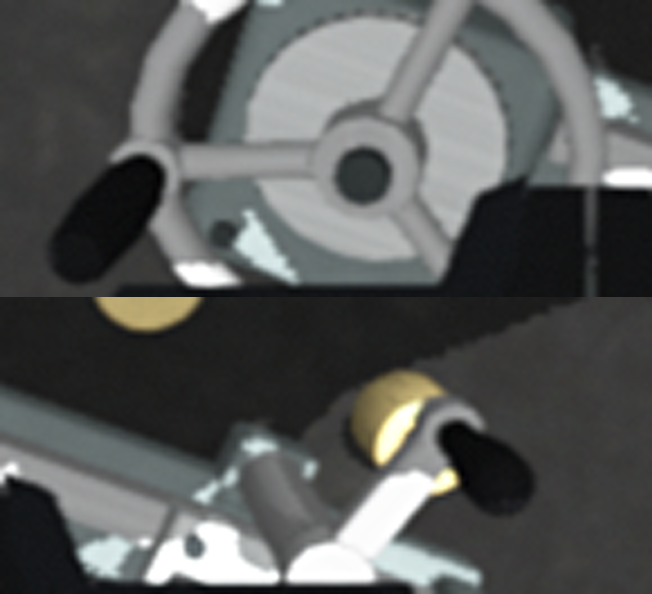

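Measured: the wheel axis is at about (0.529,-0.164). The handle is at 55 mm radius, matching the given value, at -58.5°. The knob is near (0.430,-0.010). The plan is to push with closed fingertips, turning the tool with the wheel. First I go behind the handle and descend.

Request:
servo_tool(
  dp=[
    [3.2,-1.4,0],
    [6.4,-2.8,0],
    [9.6,-4.2,0],
    [12.8,-5.5,0],
    [12.8,-5.5,-3],
    [12.8,-5.5,-6],
    [12.8,-5.5,-8],
    [12.8,-5.5,-8],
  ],
  dr=[
    [0,0,0],
    [0,0,0],
    [0,0,0],
    [0,0,0],
    [0,0,0],
    [0,0,0],
    [0,0,0],
    [0,0,0],
  ],
  hand=[0,0,0,0,0,0,0,0],
)

```text
clock: 2.87
position: [0.58, -0.1948, 0.1682]
eef_rot: [-0.894, -1.593, 1.593]
wrist_force: [0.2, 1.4, -0.3]
width: 0.0005
```

```bash
cat > plan.py <<'E'
from h import *
# cumulative rows per call: handle angle ph -> pusher centre, yaw
W=np.array([.529,-.164]); D=.017
def c(ph):
    yaw=max(ph+180,-185.); n=np.radians(yaw+90); p=np.radians(ph)
    return W+.055*np.array([np.cos(p),np.sin(p)])-D*np.array([np.cos(n),np.sin(n)]),yaw
def rows(a,b,n=8):
    c0,y0=c(a)
    for k in range(1,n+1):
        q,y=c(a+(b-a)*k/n); print([*(np.round((q-c0)*100,2)+0).tolist(),0],round(y-y0,1),end="; ")
    print()
if __name__=="__main__":
    print(c(-58.5))
    for k in range(10): print(k); rows(-58.5-36*k,-58.5-36*(k+1))
E
python3 plan.py
python3 - <<'E'
from h import *
s=manip.observe(); print(s["clock"],s["position"],s["joint_pos"],s["wrist_force"],np.degrees(s["joint_pos"][0]-s["joint_pos"][5]))
f,K,o,A=cam("wrist"); save("w2.png",f)
E
```

```text
(array([ 0.5722, -0.202 ]), 121.5)
0
[-0.31, -0.33, 0] -4.5; [-0.65, -0.63, 0] -9.0; [-1.01, -0.9, 0] -13.5; [-1.39, -1.15, 0] -18.0; [-1.78, -1.37, 0] -22.5; [-2.2, -1.55, 0] -27.0; [-2.62, -1.7, 0] -31.5; [-3.06, -1.82, 0] -36.0; 
1
[-0.44, -0.08, 0] -4.5; [-0.89, -0.13, 0] -9.0; [-1.35, -0.14, 0] -13.5; [-1.8, -0.12, 0] -18.0; [-2.25, -0.06, 0] -22.5; [-2.69, 0.04, 0] -27.0; [-3.12, 0.17, 0] -31.5; [-3.54, 0.33, 0] -36.0; 
2
[-0.41, 0.2, 0] -4.5; [-0.8, 0.42, 0] -9.0; [-1.17, 0.68, 0] -13.5; [-1.52, 0.96, 0] -18.0; [-1.85, 1.27, 0] -22.5; [-2.15, 1.61, 0] -27.0; [-2.43, 1.97, 0] -31.5; [-2.67, 2.35, 0] -36.0; 
3
[-0.22, 0.4, 0] -4.5; [-0.4, 0.81, 0] -9.0; [-0.55, 1.24, 0] -13.5; [-0.67, 1.67, 0] -18.0; [-0.75, 2.12, 0] -22.5; [-0.79, 2.57, 0] -27.0; [-0.8, 3.02, 0] -31.5; [-0.78, 3.47, 0] -36.0; 
4
[0.06, 0.45, 0] -4.5; [0.15, 0.89, 0] -9.0; [0.28, 1.32, 0] -13.5; [0.45, 1.75, 0] -18.0; [0.64, 2.15, 0] -22.5; [0.87, 2.54, 0] -27.0; [1.12, 2.92, 0] -31.5; [1.41, 3.27, 0] -36.0; 
5
[0.31, 0.33, 0] -4.5; [0.65, 0.63, 0] -9.0; [1.01, 0.9, 0] -13.5; [1.39, 1.15, 0] -18.0; [1.78, 1.37, 
[... 259 characters left out ...]
6.0; 
7
[0.41, -0.2, 0] -4.5; [0.8, -0.42, 0] -9.0; [1.17, -0.68, 0] -13.5; [1.52, -0.96, 0] -18.0; [1.85, -1.27, 0] -22.5; [2.15, -1.61, 0] -27.0; [2.43, -1.97, 0] -31.5; [2.67, -2.35, 0] -36.0; 
8
[0.22, -0.4, 0] -4.5; [0.4, -0.81, 0] -9.0; [0.55, -1.24, 0] -13.5; [0.67, -1.67, 0] -18.0; [0.63, -2.1, 0] -18.5; [0.55, -2.53, 0] -18.5; [0.43, -2.94, 0] -18.5; [0.28, -3.35, 0] -18.5; 
9
[-0.18, -0.39, 0] 0.0; [-0.39, -0.77, 0] 0.0; [-0.63, -1.13, 0] 0.0; [-0.9, -1.47, 0] 0.0; [-1.19, -1.78, 0] 0.0; [-1.51, -2.08, 0] 0.0; [-1.85, -2.34, 0] 0.0; [-2.21, -2.58, 0] 0.0; 
2.8667 [ 0.58   -0.1948  0.1682] [-0.5154  0.5779  1.3261  0.0003  1.246  -2.627 ] [ 0.1646  1.447  -0.3492] 120.98703891706903
```

View pics/w2.png

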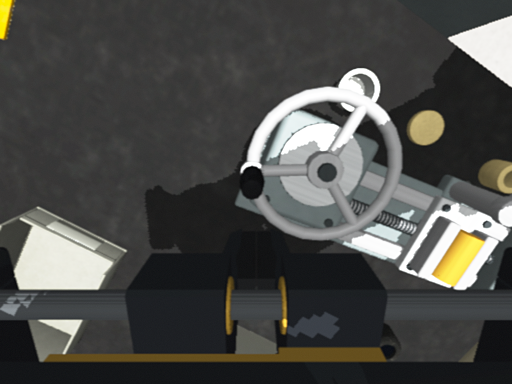

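The wheel is fully visible here: hub (327,172), handle (252,182), fingertip (258,235), with a clear gap between handle and fingers. I re-measure the axis and angle while descending.

Run:
```python
from h import *
f,K,o,A=cam("wrist"); np.savez("w2.npz",f=f,K=K,o=o,A=A); print(manip.observe()["position"])
w=ray(K,o,A,327,172,.095); print("hub",w)
P=np.array([ray(K,o,A,u,v,.082)[:2] for u,v in((323,87),(403,163),(322,240),(268,118),(385,115),(378,220))])
x=np.linalg.lstsq(np.c_[2*P,np.ones(len(P))],(P**2).sum(1),rcond=None)[0]; print("circle",x[:2],np.sqrt(x[2]+x[0]**2+x[1]**2))
st,c,p=blob(f,(236,160,266,202),40); print(st,c,p.min(0),p.max(0))
for W in(w[:2],x[:2]):
    q=ray(K,o,A,*c,.111)[:2]-W; print(np.linalg.norm(q),np.degrees(np.arctan2(q[1],q[0])))
```

```text
[ 0.5816 -0.1962  0.1733]
hub [ 0.5311 -0.1657  0.095 ]
circle [ 0.5319 -0.163 ] 0.06062043790916141
[  0   5  30  32 723] [250.4869 180.5187] [236 165] [265 196]
0.056203006092208574 -56.737812550206684
0.05801357037442743 -58.87798109275797
```

Request:
servo_tool(
  dp=[
    [0,0,-2],
    [0,0,-4],
    [0,0,-5.8],
    [0,0,-6],
    [0,0,-6],
  ],
  dr=[
    [0,0,0],
    [0,0,0],
    [0,0,0],
    [0,0,0],
    [0,0,0],
  ],
  hand=[0,0,0,0,0],
)

```text
clock: 3.38
position: [0.5818, -0.197, 0.114]
eef_rot: [-0.904, -1.596, 1.596]
wrist_force: [0.6, 0.6, 0.7]
width: 0.0005
```

Request:
servo_tool(
  dp=[
    [-0.3,-0.2,0],
    [-0.6,-0.4,0],
    [-0.75,-0.55,0],
    [-0.75,-0.55,0],
  ],
  dr=[
    [0,0,0],
    [0,0,0],
    [0,0,0],
    [0,0,0],
  ],
  hand=[0,0,0,0],
)

```text
clock: 3.72
position: [0.5738, -0.2033, 0.1138]
eef_rot: [-0.905, -1.595, 1.595]
wrist_force: [0.5, 0.1, -0.0]
width: 0.0003
```

Request:
servo_tool(
  dp=[
    [-0.31,-0.33,0],
    [-0.65,-0.63,0],
    [-1.01,-0.9,0],
    [-1.39,-1.15,0],
    [-1.78,-1.37,0],
    [-2.2,-1.55,0],
    [-2.62,-1.7,0],
    [-3.06,-1.82,0],
  ],
  dr=[
    [0,0,-4.5],
    [0,0,-9],
    [0,0,-13.5],
    [0,0,-18],
    [0,0,-22.5],
    [0,0,-27],
    [0,0,-31.5],
    [0,0,-36],
  ],
  hand=[0,0,0,0,0,0,0,0],
)

```text
clock: 4.38
position: [0.5437, -0.2213, 0.1136]
eef_rot: [-1.254, -1.143, 1.141]
wrist_force: [1.4, -0.5, 0.9]
width: 0.0004
```

Run:
```python
from h import *
s=manip.observe(); print(s["clock"],s["position"],s["joint_pos"],s["wrist_force"],np.degrees(s["joint_pos"][0]-s["joint_pos"][5]))
f,K,o,A=cam("wrist"); save("w3.png",f)
np.savez("w3.npz",f=f,K=K,o=o,A=A)
```

```text
4.3833 [ 0.5437 -0.2213  0.1136] [-0.5862  0.5829  1.4741  0.0003  1.0821 -2.0655] [ 1.4006 -0.4743  0.881 ] 84.75639117867743
```

View pics/w3.png

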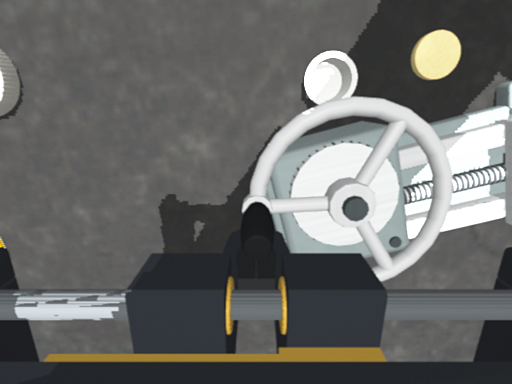

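The handle sits centred on the fingertips at (257,225) and the wheel is following at about 1.5 N. I continue round.

Request:
servo_tool(
  dp=[
    [-0.44,-0.08,0],
    [-0.89,-0.13,0],
    [-1.35,-0.14,0],
    [-1.8,-0.12,0],
    [-2.25,-0.06,0],
    [-2.69,0.04,0],
    [-3.12,0.17,0],
    [-3.54,0.33,0],
  ],
  dr=[
    [0,0,-4.5],
    [0,0,-9],
    [0,0,-13.5],
    [0,0,-18],
    [0,0,-22.5],
    [0,0,-27],
    [0,0,-31.5],
    [0,0,-36],
  ],
  hand=[0,0,0,0,0,0,0,0],
)

```text
clock: 5.1
position: [0.5082, -0.2181, 0.1134]
eef_rot: [-1.468, -0.667, 0.665]
wrist_force: [1.3, -1.4, 1.4]
width: 0.0005
```

Request:
servo_tool(
  dp=[
    [-0.41,0.2,0],
    [-0.8,0.42,0],
    [-1.17,0.68,0],
    [-1.52,0.96,0],
    [-1.85,1.27,0],
    [-2.15,1.61,0],
    [-2.43,1.97,0],
    [-2.67,2.35,0],
  ],
  dr=[
    [0,0,-4.5],
    [0,0,-9],
    [0,0,-13.5],
    [0,0,-18],
    [0,0,-22.5],
    [0,0,-27],
    [0,0,-31.5],
    [0,0,-36],
  ],
  hand=[0,0,0,0,0,0,0,0],
)

```text
clock: 5.77
position: [0.4814, -0.1945, 0.1134]
eef_rot: [-1.565, -0.177, 0.175]
wrist_force: [0.2, -1.9, 1.5]
width: 0.0002
```

Request:
servo_tool(
  dp=[
    [-0.22,0.4,0],
    [-0.4,0.81,0],
    [-0.55,1.24,0],
    [-0.67,1.67,0],
    [-0.75,2.12,0],
    [-0.79,2.57,0],
    [-0.8,3.02,0],
    [-0.78,3.47,0],
  ],
  dr=[
    [0,0,-4.5],
    [0,0,-9],
    [0,0,-13.5],
    [0,0,-18],
    [0,0,-22.5],
    [0,0,-27],
    [0,0,-31.5],
    [0,0,-36],
  ],
  hand=[0,0,0,0,0,0,0,0],
)

```text
clock: 6.43
position: [0.4736, -0.1597, 0.1133]
eef_rot: [-1.548, 0.316, -0.317]
wrist_force: [-0.4, -1.6, 1.2]
width: 0.0005
```

Forces are steady at about 2 N opposing the push, so I continue.

Request:
servo_tool(
  dp=[
    [0.06,0.45,0],
    [0.15,0.89,0],
    [0.28,1.32,0],
    [0.45,1.75,0],
    [0.64,2.15,0],
    [0.87,2.54,0],
    [1.12,2.92,0],
    [1.41,3.27,0],
  ],
  dr=[
    [0,0,-4.5],
    [0,0,-9],
    [0,0,-13.5],
    [0,0,-18],
    [0,0,-22.5],
    [0,0,-27],
    [0,0,-31.5],
    [0,0,-36],
  ],
  hand=[0,0,0,0,0,0,0,0],
)

```text
clock: 7.1
position: [0.4876, -0.1268, 0.1132]
eef_rot: [-1.418, 0.804, -0.804]
wrist_force: [-2.3, -1.7, 1.5]
width: 0.0005
```

Request:
servo_tool(
  dp=[
    [0.31,0.33,0],
    [0.65,0.63,0],
    [1.01,0.9,0],
    [1.39,1.15,0],
    [1.78,1.37,0],
    [2.2,1.55,0],
    [2.62,1.7,0],
    [3.06,1.82,0],
  ],
  dr=[
    [0,0,-4.5],
    [0,0,-9],
    [0,0,-13.5],
    [0,0,-18],
    [0,0,-22.5],
    [0,0,-27],
    [0,0,-31.5],
    [0,0,-36],
  ],
  hand=[0,0,0,0,0,0,0,0],
)

```text
clock: 7.77
position: [0.5181, -0.1084, 0.1131]
eef_rot: [-1.166, 1.275, -1.275]
wrist_force: [-1.5, -0.5, 1.4]
width: 0.0003
```

Run:
```python
from h import *
s=manip.observe(); print(s["clock"],s["position"],s["joint_pos"],s["wrist_force"],np.degrees(s["joint_pos"][0]-s["joint_pos"][5]))
f,K,o,A=cam("wrist"); save("w4.png",f)
```

```text
7.7667 [ 0.5181 -0.1084  0.1131] [-0.4277  0.4752  1.657  -0.0003  1.0098  1.2327] [-1.5364 -0.4943  1.3989] -95.133747317977
```

View pics/w4.png

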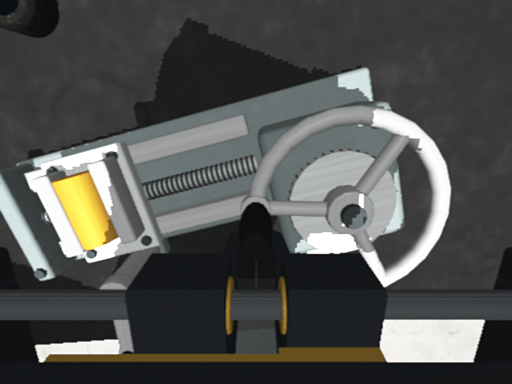

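The handle is still centred on the fingertips at (256,222), 216° into the turn. I continue with segments 6 to 8.

Request:
servo_tool(
  dp=[
    [0.44,0.08,0],
    [0.89,0.13,0],
    [1.35,0.14,0],
    [1.8,0.12,0],
    [2.25,0.06,0],
    [2.69,-0.04,0],
    [3.12,-0.17,0],
    [3.54,-0.33,0],
  ],
  dr=[
    [0,0,-4.5],
    [0,0,-9],
    [0,0,-13.5],
    [0,0,-18],
    [0,0,-22.5],
    [0,0,-27],
    [0,0,-31.5],
    [0,0,-36],
  ],
  hand=[0,0,0,0,0,0,0,0],
)

```text
clock: 8.48
position: [0.5534, -0.1117, 0.1129]
eef_rot: [-0.781, 1.715, -1.714]
wrist_force: [-1.6, 1.3, 0.8]
width: 0.0007
```

Request:
servo_tool(
  dp=[
    [0.41,-0.2,0],
    [0.8,-0.42,0],
    [1.17,-0.68,0],
    [1.52,-0.96,0],
    [1.85,-1.27,0],
    [2.15,-1.61,0],
    [2.43,-1.97,0],
    [2.67,-2.35,0],
  ],
  dr=[
    [0,0,-4.5],
    [0,0,-9],
    [0,0,-13.5],
    [0,0,-18],
    [0,0,-22.5],
    [0,0,-27],
    [0,0,-31.5],
    [0,0,-36],
  ],
  hand=[0,0,0,0,0,0,0,0],
)

```text
clock: 9.15
position: [0.5802, -0.1352, 0.1129]
eef_rot: [-0.239, 2.102, -2.101]
wrist_force: [-1.3, 1.9, 1.0]
width: 0.0004
```

Request:
servo_tool(
  dp=[
    [0.22,-0.4,0],
    [0.4,-0.81,0],
    [0.55,-1.24,0],
    [0.67,-1.67,0],
    [0.63,-2.1,0],
    [0.55,-2.53,0],
    [0.43,-2.94,0],
    [0.28,-3.35,0],
  ],
  dr=[
    [0,0,-4.5],
    [0,0,-9],
    [0,0,-13.5],
    [0,0,-18],
    [0,0,-18.5],
    [0,0,-18.5],
    [0,0,-18.5],
    [0,0,-18.5],
  ],
  hand=[0,0,0,0,0,0,0,0],
)

```text
clock: 9.82
position: [0.5829, -0.1691, 0.1129]
eef_rot: [-0.102, -2.174, 2.173]
wrist_force: [-0.1, 1.7, 2.5]
width: 0.0004
```

Run:
```python
from h import *
s=manip.observe(); print(s["clock"],s["position"],s["joint_pos"],s["wrist_force"],np.degrees(s["joint_pos"][0]-s["joint_pos"][5]))
f,K,o,A=cam("wrist"); save("w5.png",f); np.savez("w5.npz",f=f,K=K,o=o,A=A)
```

```text
9.8167 [ 0.5829 -0.1691  0.1129] [-0.4753  0.6237  1.4053  0.0002  1.1124  2.76  ] [-0.0945  1.728   2.4619] -185.36887644214065
```

View pics/w5.png

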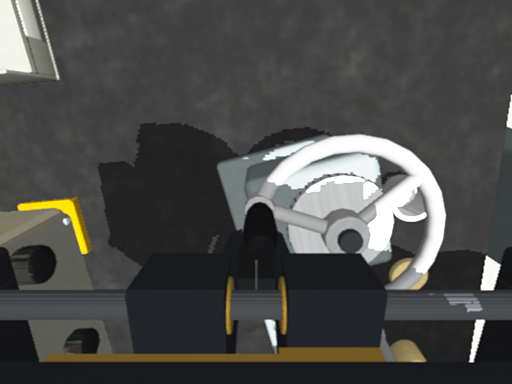

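The handle remains on the fingertips at (260,215). Next I do most of the last segment and measure the angle.

Request:
servo_tool(
  dp=[
    [-0.18,-0.39,0],
    [-0.39,-0.77,0],
    [-0.63,-1.13,0],
    [-0.9,-1.47,0],
    [-1.19,-1.78,0],
    [-1.51,-2.08,0],
    [-1.6,-2.15,0],
    [-1.6,-2.15,0],
  ],
  dr=[
    [0,0,0],
    [0,0,0],
    [0,0,0],
    [0,0,0],
    [0,0,0],
    [0,0,0],
    [0,0,0],
    [0,0,0],
  ],
  hand=[0,0,0,0,0,0,0,0],
)

```text
clock: 10.53
position: [0.5666, -0.1907, 0.1127]
eef_rot: [-0.105, -2.171, 2.172]
wrist_force: [-0.0, -0.3, -0.1]
width: 0.001
```

Run:
```python
from h import *
s=manip.observe(); print(s["clock"],s["position"],s["joint_pos"],s["wrist_force"],np.degrees(s["joint_pos"][0]-s["joint_pos"][5]))
f,K,o,A=cam("wrist"); np.savez("w6.npz",f=f,K=K,o=o,A=A)
g=np.load("w2.npz")["f"]
a=cv2.resize(f[130:280,200:460],None,fx=2.3,fy=2.3,interpolation=cv2.INTER_CUBIC); b=cv2.resize(g[70:180,200:460],None,fx=2.3,fy=2.3,interpolation=cv2.INTER_CUBIC)
save("c6.png",np.vstack([a,b])); print(a.shape)
```

```text
10.5333 [ 0.5666 -0.1907  0.1127] [-0.5203  0.6064  1.4363 -0.0004  1.0991  2.7181] [-0.0272 -0.3257 -0.0538] -185.54322651139742
(345, 598, 3)
```

View pics/c6.png

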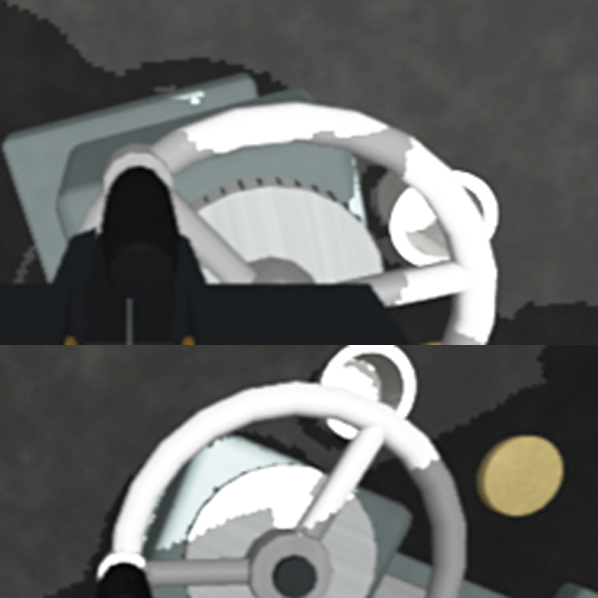

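Run:
```python
from h import *
for n,u,v in(("w2.npz",253.5,169.6),("w6.npz",260.9,208.3),("w5.npz",260,205)):
    d=np.load(n); p=ray(d["K"],d["o"],d["A"],u,v,.088)
    for W in((.529,-.164),(.5319,-.163)):
        q=p[:2]-W; print(n,p,np.linalg.norm(q),np.degrees(np.arctan2(q[1],q[0])))
```

```text
w2.npz [ 0.5587 -0.2123  0.088 ] 0.056714074686257644 -58.38409216948726
w2.npz [ 0.5587 -0.2123  0.088 ] 0.056125315249708 -61.44178615654495
w6.npz [ 0.5633 -0.2099  0.088 ] 0.05731166223274736 -53.20835435329618
w6.npz [ 0.5633 -0.2099  0.088 ] 0.05645128804186009 -56.17466171226812
w5.npz [ 0.58   -0.1903  0.088 ] 0.05735343863074019 -27.280841589550114
w5.npz [ 0.58   -0.1903  0.088 ] 0.05527887139456463 -29.580377173798205
```

About 5° remain. I retract and return to the exact earlier viewing pose, for a like-for-like comparison.

Request:
servo_tool(
  dp=[
    [0.1,0.5,0],
    [0.1,1,0],
    [0.1,1,3],
    [0.1,1,6],
    [0.1,1,8],
    [0.1,1,8],
  ],
  dr=[
    [0,0,0],
    [0,0,0],
    [0,0,0],
    [0,0,0],
    [0,0,0],
    [0,0,3.5],
  ],
  hand=[0,0,0,0,0,0],
)

```text
clock: 11.08
position: [0.5694, -0.1804, 0.1973]
eef_rot: [-0.045, -2.203, 2.211]
wrist_force: [-0.2, -0.6, 0.0]
width: 0.0003
```

Request:
servo_tool(
  dp=[
    [0,0,0],
    [0,0,0],
    [0,0,0],
    [0,0,0],
    [0,0,0],
    [0,0,0],
    [0,0,0],
    [0,0,0],
  ],
  dr=[
    [0,0,6.5],
    [0,0,13],
    [0,0,19.5],
    [0,0,26],
    [0,0,32.5],
    [0,0,39],
    [0,0,45.5],
    [0,0,52],
  ],
  hand=[0,0,0,0,0,0,0,0],
)

```text
clock: 11.75
position: [0.568, -0.1797, 0.1926]
eef_rot: [-0.798, 1.698, -1.698]
wrist_force: [-0.9, 0.9, -0.6]
width: 0.0004
```

Request:
servo_tool(
  dp=[
    [0,0,0],
    [0,0,0],
    [0,0,0],
    [0,0,0],
    [0,0,0],
    [0,0,0],
    [0,0,0],
    [0,0,0],
  ],
  dr=[
    [0,0,6.5],
    [0,0,13],
    [0,0,19.5],
    [0,0,26],
    [0,0,32.5],
    [0,0,39],
    [0,0,45.5],
    [0,0,52],
  ],
  hand=[0,0,0,0,0,0,0,0],
)

```text
clock: 12.42
position: [0.568, -0.1797, 0.1926]
eef_rot: [-1.304, 1.049, -1.049]
wrist_force: [-0.3, 0.2, 0.8]
width: 0.0004
```

Request:
servo_tool(
  dp=[
    [0,0,0],
    [0,0,0],
    [0,0,0],
    [0,0,0],
    [0,0,0],
    [0,0,0],
    [0,0,0],
    [0,0,0],
  ],
  dr=[
    [0,0,6.5],
    [0,0,13],
    [0,0,19.5],
    [0,0,26],
    [0,0,32.5],
    [0,0,39],
    [0,0,45.5],
    [0,0,52],
  ],
  hand=[0,0,0,0,0,0,0,0],
)

```text
clock: 13.08
position: [0.568, -0.1797, 0.1926]
eef_rot: [-1.542, 0.351, -0.351]
wrist_force: [0.3, 1.3, -0.6]
width: 0.0003
```

Request:
servo_tool(
  dp=[
    [0,0,0],
    [0,0,0],
    [0,0,0],
    [0,0,0],
    [0,0,0],
    [0,0,0],
    [0,0,0],
    [0,0,0],
  ],
  dr=[
    [0,0,6.5],
    [0,0,13],
    [0,0,19.5],
    [0,0,26],
    [0,0,32.5],
    [0,0,39],
    [0,0,45.5],
    [0,0,52],
  ],
  hand=[0,0,0,0,0,0,0,0],
)

```text
clock: 13.75
position: [0.568, -0.1797, 0.1926]
eef_rot: [-1.541, -0.36, 0.361]
wrist_force: [-0.1, -0.3, -0.3]
width: 0.0007
```

Request:
servo_tool(
  dp=[
    [0,0,0],
    [0,0,0],
    [0,0,0],
    [0,0,0],
    [0,0,0],
    [0,0,0],
    [0,0,0],
    [0,0,0],
  ],
  dr=[
    [0,0,6.5],
    [0,0,13],
    [0,0,19.5],
    [0,0,26],
    [0,0,32.5],
    [0,0,39],
    [0,0,45.5],
    [0,0,52],
  ],
  hand=[0,0,0,0,0,0,0,0],
)

```text
clock: 14.42
position: [0.568, -0.1797, 0.1926]
eef_rot: [-1.299, -1.058, 1.058]
wrist_force: [0.3, 0.3, -0.4]
width: 0.0006
```

Request:
servo_tool(
  dp=[
    [0.7,-0.8,-0.5],
    [1.34,-1.69,-1],
    [1.34,-1.69,-2],
    [1.34,-1.69,-2],
    [1.34,-1.69,-2],
    [1.34,-1.69,-2],
    [1.34,-1.69,-2],
    [1.34,-1.69,-2],
  ],
  dr=[
    [0,0,6.5],
    [0,0,13],
    [0,0,19.5],
    [0,0,26],
    [0,0,32.5],
    [0,0,39],
    [0,0,43],
    [0,0,43],
  ],
  hand=[0,0,0,0,0,0,0,0],
)

```text
clock: 15.08
position: [0.5814, -0.1967, 0.1725]
eef_rot: [-0.901, -1.597, 1.597]
wrist_force: [0.4, -0.2, 0.8]
width: 0.0003
```

Run:
```python
from h import *
vision.grab_frame("top")
s=manip.observe(); print(s["clock"],s["position"],s["joint_pos"],s["wrist_force"],np.degrees(s["joint_pos"][0]-s["joint_pos"][5]))
f,K,o,A=cam("wrist"); np.savez("w7.npz",f=f,K=K,o=o,A=A); save("w7.png",f)
```

```text
15.1333 [ 0.5814 -0.1967  0.1726] [-0.5169  0.5739  1.3206 -0.0001  1.2472 -2.6274] [0.5932 0.1933 0.22  ] 120.92463477540609
```

View pics/w7.png

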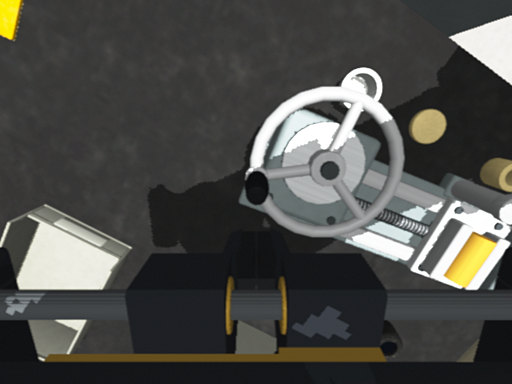

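From the same pose the handle is at (257,187), against (252,182) at the start, so it is slightly short of a full turn. I measure this numerically from the spokes and the handle blob.

```bash
cat > ang.py <<'E'
from h import *
W=np.array([.5305,-.1645])
def prof(d,r0=.040,r1=.047,z=.084):
    f,K,o,A=[d[k] for k in("f","K","o","A")]; g=cv2.GaussianBlur(cv2.cvtColor(f,cv2.COLOR_RGB2GRAY),(3,3),0).astype(np.float32)
    th=np.radians(np.arange(0,360,.5)); rr=np.linspace(r0,r1,8)
    P=np.stack([W[0]+np.outer(rr,np.cos(th)),W[1]+np.outer(rr,np.sin(th)),np.full((8,720),z)],-1).reshape(-1,3)
    q=(A.T@(P-o).T).T@K.T; uv=(q[:,:2]/q[:,2:]).astype(np.float32)
    return cv2.remap(g,uv[:,0].reshape(8,-1),uv[:,1].reshape(8,-1),cv2.INTER_LINEAR).mean(0)
def spoke(p,a,h=14):
    i=np.arange(int((a-h)*2),int((a+h)*2)+1); w=p[i%720]; w=np.clip(w-np.median(w)-8,0,None); k=np.argmax(w)
    m=abs(np.arange(len(i))-k)<14; return (i[m]*w[m]).sum()/max(w[m].sum(),1e-6)/2, w.max()
def hand(d,box,t):
    st,c,p=blob(d["f"],box,t); q=ray(d["K"],d["o"],d["A"],*c,.111)[:2]-W; return c,st[2:],np.hypot(*q)*1e3,np.degrees(np.arctan2(q[1],q[0]))
E
python3 - <<'E'
from ang import *
a,b=np.load("w2.npz"),np.load("w7.npz")
pa,pb=prof(a),prof(b)
for k in range(3): print(k,spoke(pa,302+120*k),spoke(pb,302+120*k+3))
for t in(18,22,26): print(t,hand(a,(236,160,270,204),t),hand(b,(240,162,274,208),t))
for k in range(3):
    i=(np.arange(604+240*k-40,604+240*k+44,3))%720; print(pa[i].astype(int)); print(pb[i].astype(int))
E
```

```text
0 (np.float64(300.3333451217787), np.float32(42.833374)) (np.float64(306.015740560682), np.float32(46.021973))
1 (np.float64(423.0344001167344), np.float32(47.24695)) (np.float64(429.17023239836675), np.float32(42.424316))
2 (np.float64(543.7696899896505), np.float32(154.7528)) (np.float64(549.3691502777076), np.float32(165.93152))
18 (array([260.7049, 174.3934]), array([ 7, 13, 61], dtype=int32), np.float64(50.573075649749924), np.float64(-61.48453131261147)) (array([256.5923, 180.65  ]), array([ 22,  19, 260], dtype=int32), np.float64(54.876326391926476), np.float64(-56.39572477191065))
22 (array([252.9864, 174.6508]), array([ 23,  21, 295], dtype=int32), np.float64(55.81791516758746), np.float64(-61.072301495042424)) (array([256.6822, 181.9626]), array([ 22,  23, 321], dtype=int32), np.float64(54.865293564639195), np.float64(-55.41483949375555))
26 (array([253.0463, 180.1584]), array([ 24,  31, 562], dtype=int32), np.float64(55.782690170085566), np.float64(-57.09520114770411)) (array([256.3375, 187.4725]), array([ 23,  32, 563], dtype=int32), np.float64(55.49360703341803), np.float64(-51.34372143814423))
[165 166 163 155 148 130 106  99 101 119 143 154 161 158 148 130 110 102
 104 102 104 108 110 112 112 112 112 112]
[167 168 164 147 125 116 107 100 101 104 106 107 111 128 145 156 162 159
 146 127 108 105 107 108 109 110 111 112]
[ 68  88 104 105 103 101  98  99 101 101 106 122 138 149 155 155 145 117
  83  79  89  96  99  95  88  78  68  71]
[ 68  86 102 106 103 101  98  98 101 103 105 107 108 105 106 122 139 149
 156 156 145 123 101  97  90  77  69  71]
[ 28  28  28  29  29  29  28  29  35  45  82 179 242 252 254 253 246 226
 182 121  84  74  70  60  50  46  45  46]
[ 28  28  28  29  29  29  28  28  33  40  50  57  59  62 103 198 246 253
 254 252 243 217 163  94  51  44  44  46]
```

All four measures agree that the turn is about 5.8° short. I calibrate the contact offset from w3, where the pusher was commanded for exactly 36°.

Run:
```python
from ang import *
c=np.load("w3.npz"); p=prof(c)
for k in range(3):
    i=(np.arange((302-36+120*k)*2-40,(302-36+120*k)*2+44,3))%720; print(i[0]/2,p[i].astype(int)); print(spoke(p,302-36+120*k))
```

```text
246.0 [175 173 171 168 164 161 158 157 156 157 179 210 224 232 233 228 220 192
 157 149 148 147 147 147 147 148 149 145]
(np.float64(266.56958573860123), np.float32(64.97412))
6.0 [ 38  38  38  38  38  47  72  98 105 105 124 168 198 215 225 229 227 211
 160 123 126 132 133 126 120 121 126 133]
(np.float64(387.81857313685055), np.float32(89.65283))
126.0 [227 226 225 220 205 189 177 168 163 165 167 167 179 209 224 232 232 222
 205 184 155 146 149 145 141 137 133 130]
(np.float64(509.2006540823393), np.float32(48.143433))
```

Request:
servo_tool(
  dp=[
    [0,0,-2],
    [0,0,-4],
    [0,0,-5.8],
    [0,0,-6],
    [0,0,-6],
  ],
  dr=[
    [0,0,0],
    [0,0,0],
    [0,0,0],
    [0,0,0],
    [0,0,0],
  ],
  hand=[0,0,0,0,0],
)

```text
clock: 15.6
position: [0.5811, -0.1969, 0.1122]
eef_rot: [-0.902, -1.594, 1.594]
wrist_force: [0.0, 0.2, 1.7]
width: 0.0003
```

Request:
servo_tool(
  dp=[
    [-0.2,-0.14,0],
    [-0.4,-0.28,0],
    [-0.52,-0.37,0],
    [-0.63,-0.45,0],
    [-0.72,-0.52,0],
    [-0.79,-0.57,0],
    [-0.85,-0.61,0],
    [-0.85,-0.61,0],
  ],
  dr=[
    [0,0,0],
    [0,0,0],
    [0,0,0],
    [0,0,0],
    [0,0,0],
    [0,0,0],
    [0,0,0],
    [0,0,0],
  ],
  hand=[0,0,0,0,0,0,0,0],
)

```text
clock: 16.27
position: [0.5728, -0.2034, 0.1128]
eef_rot: [-0.903, -1.595, 1.595]
wrist_force: [0.4, 0.3, 1.0]
width: 0.0003
```

Request:
servo_tool(
  dp=[
    [0.4,0.3,0],
    [0.85,0.61,0],
    [0.85,0.61,3],
    [0.85,0.61,5.5],
    [0.85,0.61,6],
    [0.85,0.61,6],
    [0.85,0.61,6],
  ],
  dr=[
    [0,0,0],
    [0,0,0],
    [0,0,0],
    [0,0,0],
    [0,0,0],
    [0,0,0],
    [0,0,0],
  ],
  hand=[0,0,0,0,0,0,0],
)

```text
clock: 16.85
position: [0.5812, -0.1969, 0.1717]
eef_rot: [-0.901, -1.595, 1.595]
wrist_force: [-0.1, -0.1, -0.6]
width: 0.0005
```

```bash
cat > cmp.py <<'E'
from ang import *
s=manip.observe(); print(s["clock"],s["position"])
f,K,o,A=cam("wrist"); b=dict(f=f,K=K,o=o,A=A); np.savez("w8.npz",**b); a=np.load("w2.npz"); pa,pb=prof(a),prof(b)
for k in range(3): print(k,spoke(pa,302+120*k)[0],spoke(pb,302+120*k)[0])
for t in(22,26): print(t,hand(a,(236,160,270,204),t),hand(b,(236,160,270,204),t))
E
python3 cmp.py
```

```text
16.85 [ 0.5812 -0.1969  0.1717]
0 300.3333451217787 299.2655615270156
1 423.0344001167344 422.2680190923988
2 543.7696899896505 542.9738151255784
22 (array([252.9864, 174.6508]), array([ 23,  21, 295], dtype=int32), np.float64(55.81791516758746), np.float64(-61.072301495042424)) (array([255.5682, 174.3312]), array([ 23,  22, 308], dtype=int32), np.float64(55.516133976149845), np.float64(-61.58299280383415))
26 (array([253.0463, 180.1584]), array([ 24,  31, 562], dtype=int32), np.float64(55.782690170085566), np.float64(-57.09520114770411)) (array([255.2696, 179.5571]), array([ 24,  31, 560], dtype=int32), np.float64(55.67782431483061), np.float64(-57.78725915549631))
```

The wheel is now within about 0.8° of its start angle, slightly past, so it is done. Now the clamp: I compute the pivot and knob from w1 and w8, then move behind the knob on its wheel side.

Run:
```python
from h import *
d=np.load("w1.npz"); f,K,o,A=[d[k] for k in("f","K","o","A")]
pv=ray(K,o,A,344.4,250.7,.085); st,c,p=blob(f,(362,212,395,242),26); kn=ray(K,o,A,*c,.098)
print("pivot",pv,"knob",kn,c,st,"dist",np.hypot(*(kn-pv)[:2]),"dir",np.degrees(np.arctan2(*(kn-pv)[1::-1])))
t=np.load("top0.npz"); print("top pivot/knob",proj(t["K"],t["o"],t["A"],pv),proj(t["K"],t["o"],t["A"],kn))
# slide yaw: gearbox-to-bar line is the slide's y axis
g=np.load("w8.npz"); f=g["f"]; m=((f[...,0]>150)&(f[...,2]<90)&(f[...,1]>110)).astype(np.uint8)
n,l,s,cc=cv2.connectedComponentsWithStats(m)
for i in range(1,n):
    if s[i,4]>150: print("brass",cc[i],s[i],ray(g["K"],g["o"],g["A"],*cc[i],.06))
sd=np.load("side0.npz"); print("side knob",proj(sd["K"],sd["o"],sd["A"],kn),"pivot",proj(sd["K"],sd["o"],sd["A"],pv))
s0=(60+215*0)
st,c,p=blob(sd["f"],(222,186,238,205),50); q=sd["A"]@np.linalg.inv(sd["K"])@np.array([*c,1]); print("side blob",c,st, "at z.098:",sd["o"]+q*(.098-sd["o"][2])/q[2])
```

```text
pivot [ 0.4758 -0.014   0.085 ] knob [ 0.4308 -0.0075  0.098 ] [377.6199 227.1719] [  6   6  20  18 221] dist 0.04544857100708618 dir 171.76938593169362
top pivot/knob [262.7249 208.7967] [260.969  220.6571]
brass [ 8.016  16.8862] [  0   0  20  40 624] [ 0.5592 -0.4257  0.06  ]
brass [468.3769 260.3697] [ 445  233   52   56 1101] [0.5353 0.0096 0.06  ]
side knob [228.3021 195.5954] pivot [242.745  197.3409]
side blob [228.9429 195.1143] [ 5  6  5  8 35] at z.098: [ 0.4338 -0.0053  0.098 ]
```

The knob is at about (0.431,-0.007), which both views confirm, and the pivot is near (0.480,-0.0135). The lever will go from direction 172° to about 108° at the stop. I move behind the knob, tool turned by -129°.

Request:
servo_tool(
  dp=[
    [0,0,1.5],
    [-1,1,2.7],
    [-2,2.1,2.7],
    [-3.2,3.3,2.7],
    [-4.4,4.6,2.7],
    [-5.6,5.8,2.7],
    [-6.6,6.9,2.7],
    [-7.7,8,2.7],
  ],
  dr=[
    [0,0,-5.4],
    [0,0,-10.8],
    [0,0,-16.2],
    [0,0,-21.6],
    [0,0,-27],
    [0,0,-32.4],
    [0,0,-37.8],
    [0,0,-43],
  ],
  hand=[0,0,0,0,0,0,0,0],
)

```text
clock: 17.57
position: [0.5034, -0.1164, 0.1983]
eef_rot: [-1.301, -1.048, 1.05]
wrist_force: [0.5, 0.3, 0.5]
width: 0.0005
```

Request:
servo_tool(
  dp=[
    [-1,1,0],
    [-2,2.1,0],
    [-3.2,3.3,0],
    [-4.4,4.6,0],
    [-5.6,5.8,0],
    [-6.6,6.9,0],
    [-7.7,8.1,0],
    [-7.7,8.1,0],
  ],
  dr=[
    [0,0,-5.4],
    [0,0,-10.8],
    [0,0,-16.2],
    [0,0,-21.6],
    [0,0,-27],
    [0,0,-32.4],
    [0,0,-37.8],
    [0,0,-43],
  ],
  hand=[0,0,0,0,0,0,0,0],
)

```text
clock: 18.23
position: [0.4254, -0.0344, 0.1985]
eef_rot: [-1.516, -0.473, 0.477]
wrist_force: [0.8, -0.2, 0.1]
width: 0.0003
```

Request:
servo_tool(
  dp=[
    [0,0,0],
    [0,0,0],
    [0,0,0],
    [0,0,0],
    [0,0,0],
    [0,0,0],
    [0,0,-2],
    [0,0,-2.7],
  ],
  dr=[
    [0,0,-5.4],
    [0,0,-10.8],
    [0,0,-16.2],
    [0,0,-21.6],
    [0,0,-27],
    [0,0,-32.4],
    [0,0,-37.8],
    [0,0,-43],
  ],
  hand=[0,0,0,0,0,0,0,0],
)

```text
clock: 18.9
position: [0.4263, -0.0358, 0.1702]
eef_rot: [-1.567, 0.117, -0.111]
wrist_force: [-0.4, 0.6, -0.9]
width: 0.0004
```

Run:
```python
from h import *
vision.grab_frame("top")
s=manip.observe(); print(s["clock"],s["position"],s["joint_pos"],np.degrees(s["joint_pos"][0]-s["joint_pos"][5]))
f,K,o,A=cam("wrist"); np.savez("w9.npz",f=f,K=K,o=o,A=A)
for z in(.08,.098,.116): print(proj(K,o,A,(.431,-.007,z)))
for t in(26,40):
    st,c,p=blob(f,(225,140,285,215),t); print(st,c,ray(K,o,A,*c,.098))
```

```text
18.95 [ 0.4259 -0.0357  0.1696] [-0.3592  0.1949  1.887  -0.      1.0653 -0.2094] -8.582311333022567
[255.4731 165.9113]
[255.2896 171.062 ]
[255.0729 177.143 ]
[ 19  24  23  25 428] [255.4252 176.5958] [ 0.4305 -0.0111  0.098 ]
[   0    0   60   63 3018] [251.5928 170.3343] [ 0.4285 -0.0061  0.098 ]
```

The knob appears at (255,177), so its y is about -0.011, leaving roughly 8 mm to the fingertips. I descend and plan the arc.

Request:
servo_tool(
  dp=[
    [0,0,-2],
    [0,0,-4],
    [0,0,-6],
    [0,0,-7.1],
    [0,0,-7.1],
  ],
  dr=[
    [0,0,0],
    [0,0,0],
    [0,0,0],
    [0,0,0],
    [0,0,0],
  ],
  hand=[0,0,0,0,0],
)

```text
clock: 19.42
position: [0.4263, -0.0358, 0.0999]
eef_rot: [-1.567, 0.111, -0.104]
wrist_force: [0.0, 0.1, 1.1]
width: 0.0009
```

Run:
```python
from h import *
P=np.array([.480,-.0135])
def c(b):
    n=np.radians(b-90); b=np.radians(b); return P+.05*np.array([np.cos(b),np.sin(b)])-.0165*np.array([np.cos(n),np.sin(n)])
c0=np.array([.427,-.036])
for b in(176,172,*np.arange(168,99,-4)): print(b,np.round((c(b)-c0)*100,2),b-172)
s=manip.observe(); print(s["position"],s["wrist_force"])
```

```text
176 [0.2  0.95] 4
172 [0.12 1.31] 0
168 [0.07 1.68] -4
164 [0.04 2.04] -8
160 [0.04 2.41] -12
156 [0.06 2.78] -16
152 [0.11 3.14] -20
148 [0.19 3.5 ] -24
144 [0.29 3.85] -28
140 [0.41 4.2 ] -32
136 [0.56 4.54] -36
132 [0.73 4.86] -40
128 [0.92 5.17] -44
124 [1.14 5.47] -48
120 [1.37 5.76] -52
116 [1.63 6.02] -56
112 [1.9  6.27] -60
108 [2.19 6.5 ] -64
104 [2.49 6.7 ] -68
100 [2.81 6.89] -72
[ 0.4263 -0.0358  0.0999] [0.0408 0.1189 1.094 ]
```

Request:
servo_tool(
  dp=[
    [0.1,0.5,0.2],
    [0.12,0.9,0.2],
    [0.12,1.31,0.2],
    [0.07,1.68,0.2],
    [0.04,2.04,0.2],
    [0.04,2.41,0.2],
    [0.06,2.78,0.2],
    [0.11,3.14,0.2],
  ],
  dr=[
    [0,0,0],
    [0,0,0],
    [0,0,0],
    [0,0,-4],
    [0,0,-8],
    [0,0,-12],
    [0,0,-16],
    [0,0,-20],
  ],
  hand=[0,0,0,0,0,0,0,0],
)

```text
clock: 20.08
position: [0.4284, -0.0044, 0.1044]
eef_rot: [-1.537, 0.385, -0.385]
wrist_force: [-3.1, -1.2, -0.1]
width: 0.0004
```

Request:
servo_tool(
  dp=[
    [0.08,0.36,0],
    [0.18,0.71,0],
    [0.3,1.06,0],
    [0.45,1.4,0],
    [0.62,1.72,0],
    [0.81,2.03,0],
    [1.03,2.33,0],
    [1.26,2.62,0],
  ],
  dr=[
    [0,0,-4],
    [0,0,-8],
    [0,0,-12],
    [0,0,-16],
    [0,0,-20],
    [0,0,-24],
    [0,0,-28],
    [0,0,-32],
  ],
  hand=[0,0,0,0,0,0,0,0],
)

```text
clock: 20.75
position: [0.4407, 0.0221, 0.1042]
eef_rot: [-1.412, 0.818, -0.817]
wrist_force: [-1.5, 0.0, 0.3]
width: 0.0007
```

The lever is moving at 2 to 3 N. I approach the stop slowly and watch the force.

Request:
servo_tool(
  dp=[
    [0.13,0.13,0],
    [0.26,0.26,0],
    [0.4,0.39,0],
    [0.53,0.51,0],
    [0.6,0.57,0],
    [0.67,0.62,0],
  ],
  dr=[
    [0,0,-2],
    [0,0,-4],
    [0,0,-6],
    [0,0,-8],
    [0,0,-9],
    [0,0,-10],
  ],
  hand=[0,0,0,0,0,0],
)

```text
clock: 21.25
position: [0.4476, 0.028, 0.1041]
eef_rot: [-1.354, 0.949, -0.948]
wrist_force: [-2.9, -0.1, 0.6]
width: 0.0002
```

Request:
servo_tool(
  dp=[
    [0.07,0.06,0],
    [0.14,0.12,0],
    [0.14,0.12,0],
  ],
  dr=[
    [0,0,-1],
    [0,0,-2],
    [0,0,-2],
  ],
  hand=[0,0,0],
)

```text
clock: 21.5
position: [0.4491, 0.0289, 0.1038]
eef_rot: [-1.342, 0.976, -0.975]
wrist_force: [-4.2, -0.1, 1.0]
width: 0.0008
```

Request:
servo_tool(
  dp=[
    [0.08,0.05,0],
    [0.15,0.1,0],
    [0.15,0.1,0],
  ],
  dr=[
    [0,0,-1],
    [0,0,-2],
    [0,0,-2],
  ],
  hand=[0,0,0],
)

```text
clock: 21.75
position: [0.4492, 0.0294, 0.1037]
eef_rot: [-1.332, 1.004, -0.999]
wrist_force: [-12.7, -4.8, 8.6]
width: 0.0008
```

Request:
servo_tool(
  dp=[
    [0.08,0.05,0],
    [0.15,0.1,0],
    [0.15,0.1,0],
  ],
  dr=[
    [0,0,-1],
    [0,0,-2],
    [0,0,-2],
  ],
  hand=[0,0,0],
)

```text
clock: 22.0
position: [0.4493, 0.0299, 0.1035]
eef_rot: [-1.322, 1.033, -1.024]
wrist_force: [-22.6, -10.4, 14.6]
width: 0.0008
```

The stop has been reached: the force rises to 25 N while the position holds. I back off, rise and check.

Request:
servo_tool(
  dp=[
    [-0.5,-0.2,0],
    [-1.2,-0.4,0],
    [-2,-0.5,0],
    [-2.3,-0.6,3],
    [-2.3,-0.6,7],
    [-2.3,-0.6,11],
    [-2.3,-0.6,14],
    [-2.3,-0.6,14],
  ],
  dr=[
    [0,0,0],
    [0,0,0],
    [0,0,0],
    [0,0,0],
    [0,0,0],
    [0,0,0],
    [0,0,0],
    [0,0,0],
  ],
  hand=[0,0,0,0,0,0,0,0],
)

```text
clock: 22.67
position: [0.4309, 0.0244, 0.2493]
eef_rot: [-1.31, 1.018, -1.035]
wrist_force: [0.4, 0.3, 1.0]
width: 0.0005
```

Run:
```python
from h import *
vision.grab_frame("side")
s=manip.observe(); print(s["clock"],s["position"],s["wrist_force"])
f,K,o,A=cam("wrist"); save("w10.png",f); np.savez("w10.npz",f=f,K=K,o=o,A=A)
print("knob pred",proj(K,o,A,(.4645,.034,.098)),"pivot pred",proj(K,o,A,(.48,-.0135,.085)),"wheel",proj(K,o,A,(.5305,-.1645,.085)),"handle",proj(K,o,A,(.559,-.2115,.111)))
```

```text
22.7167 [0.43   0.0246 0.2461] [ 0.47   -0.3327 -0.2736]
knob pred [253.3861 149.2589] pivot pred [302.9166 143.8242] wheel [462.7919 131.167 ] handle [545.1633 115.1176]
```

View pics/w10.png

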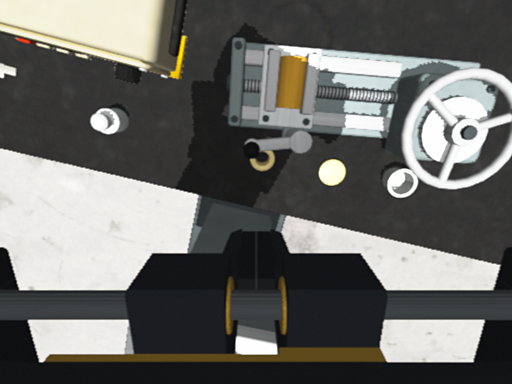

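The knob is at (252,149) and the pivot at (300,142), where I predicted them for the stop. The lever lies almost along the slide, and the cup, disc, bush and weight look undisturbed. One last numeric check of the wheel spokes and lever angle, then I hand in.

Run:
```python
from ang import *
d=np.load("w10.npz"); p=prof(d)
for k in(1,2): print("spoke",k,spoke(p,302+120*k)[0],"start",(423.0,543.8)[k-1])
a=ray(d["K"],d["o"],d["A"],300,142,.085); f=d["f"]; st,c,_=blob(f,(240,135,266,162),26); b=ray(d["K"],d["o"],d["A"],*c,.098)
e=np.array([ray(d["K"],d["o"],d["A"],u,v,.02)[:2] for u,v in((229,124),(383,136))]); y=e[0]-e[1]
v=(b-a)[:2]; ya=np.degrees(np.arctan2(y[1],y[0])); la=np.degrees(np.arctan2(v[1],v[0]))
print("lever",a,b,np.hypot(*v),la,"slide y",ya,"clamp rad",np.radians(ya+90-la))
print(order.job_done())
```

```text
spoke 1 421.5190890580115 start 423.0
spoke 2 542.4023588211776 start 543.8
lever [ 0.481  -0.0101  0.085 ] [0.4627 0.0364 0.098 ] 0.05000031540982506 111.50721442398141 slide y 99.62994857611316 clamp rad 1.36349893161492
the job is handed in; nothing more can be done
None
```

The wheel has been pushed one full turn clockwise and the clamp lever is against its stop. The job is handed in, at about 23 s on the robot's clock.

- **Wheel:** I pushed it round by the handle with closed fingertips, at about 2–3 N. It stopped 5.8° short, so I backed off and nudged it the rest of the way. Viewed from the same pose as at the start, it ends about 0.8° past its starting angle. A final look from a different pose read about 1.4° past, though that view is less exact.
- **Clamp lever:** I pushed the knob away from the wheel until the force rose to about 25 N with no further movement. I then backed off and lifted clear. The final picture gives about 1.36 rad by pixel measurement, against the 1.4 rad stop, which is within the error of that measurement.
- **Surroundings:** The cup, disc, bush and weight look undisturbed in the last picture. I did not check the caliper, loupe and ring gauge again, but the arm did not work near them.

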